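Index the frame stub, kick its stand down and hold it upright

TASK

The blue bicycle frame stub on the indexing turntable has to be made ready for its wheel. Turn the table clockwise by its red peg until the detent catches with the yellow marks in line, then, while the frame is still leaning on its rest post, push the kickstand down over centre so that it snaps fully down, and last take the black rubber cross bar on top of the frame and bring the frame upright. It tips back by itself, so finish while holding it upright and do not let go; leave the table in its detent, the stand down and the other things on the bench where they are.

Things in the scene. Friction and masses are not known exactly. Their poses are not given: they have to be found in the camera images.
- indexer: grey round base (200 mm across, with a plunger block on it) fixed to the worktop under the turntable; origin at the centre of its underside, on the turntable's vertical axis. With the table in its detent the table's own x and y axes equal this body's x and y axes (x away from the robot, y to its left, give or take 0.2 rad).
- turntable (a joint): angle of the aluminium turntable (222 mm across, top 33 mm above the worktop) about its vertical axis, rad, counter-clockwise from above positive. 0 = in the detent, yellow marks on table and plunger block in line; starts 0.6 to 1.0; travel -0.35 to 1.2. Turning takes 1 N at the peg, entering the detent at 0.15 up to 11 N; from 0.06 the detent pulls it to 0. Elsewhere it stays put.
- turn_peg (a point): middle of the upright red peg on the rim of the turntable, 18 mm in diameter, 45 mm tall (about 31 to 76 mm above the worktop), 135 mm from the turntable's axis; this point is 55 mm above the worktop.
- frame (a joint): sideways lean of the blue frame stub, rad: 0 = upright, positive = leaning to the table's -y side. It starts resting at 0.35 against the rubber-tipped rest post, and its weight always carries it back there (a few N at the cross bar hold it); travel -0.12 to 0.35. The hinge lies along the table's x axis through the turntable's axis, 58 mm above the worktop.
- grip_bar: round black rubber cross bar on top of the frame, 22 mm in diameter, 90 mm long, lying along its own x axis (the table's x, at every lean); origin in the middle of its thickness, 200 mm from the frame's hinge. It spans x -50 to +40 mm; the blue seat tube (28 mm thick) joins it from below at x = -30 mm.
- bar_grip (a point): point on the axis of the cross bar where it is free below, 12 mm along x from the bar's origin, 28 mm from its free end: the place to pinch it, across the bar from above. 200 mm from the frame's hinge axis, 92 mm along the table's x from the turntable's axis.
- kickstand (a joint): angle of the kickstand about its pivot, rad: 0 = folded, its leg pointing back (the table's -x) and 10 degrees up; 1.83 = fully down, leg pointing down. A spring holds it at either end and flips it past dead centre at 0.7: push the leg down past 0.7 (3 to 4 N near the foot) and it snaps to 1.83 by itself.
- stand_pivot (a point): kickstand pivot on the left (table's +y) end of the hub axle, 125 mm from the frame's hinge; its own y axis is the pivot axis.
- stand_foot (a point): centre of the rounded rubber end of the kickstand's leg, 130 mm from the pivot; the leg is a round bar 12 mm thick (16 mm at the rubber end).
- lubricant_can: small dark spray can with a red cap, 50 mm across, 146 mm tall, a bystander; origin at the centre of its underside.
- adjustable_wrench: steel adjustable wrench lying flat, 268 mm long, a bystander.
- chrome_nut: small ribbed chrome nut, 25 mm, a bystander.
- tape_measure: yellow tape measure, 90x69x30 mm, a bystander.

How it is judged:
By the outcome, as a careful person would: the job done as asked, in the order asked, and still so for the second after the job is handed in, while the arm keeps its last pose, push and grip.
It also fails if it takes over 64 s, if anything falls off the work surface, if the arm or the gripper's body presses on something with over 40 N, if the wrist force passes 120 N, or if a joint passes its speed limit or range.

ROBOT

A 7-joint arm with a two-finger parallel gripper is mounted at the origin on the work surface; the furniture and walls round the work are solid. World frame = base frame: x ahead of the robot, y to its left, z up, the work surface at z = 0. Lengths are in m, angles in rad, forces in N, time in s.
With the tool pointing down it reaches from about 0.425 to 0.875 m from the base axis. Payload 4.7 kg.
Tool frame: the origin (TCP) lies midway between the tips of the shut fingers; the grasp point (between the pads) lies 19 mm behind it (ctrl.grip_point_offset is the distance from the TCP to the grasp point, in m); z points along the fingers, y is the line along which they close (so a half turn about z gives the same grasp; the last joint's range is limited). The gripper opens to 87 mm and grips with 3 to 60 N. Pads are 19 mm wide; open, the fingers measure 117 mm over their backs; the gripper's body (75 mm by 190 mm) begins 51 mm behind the grasp point.
Start: joints at [-1.178, 0.321, -0.07, 1.45, 0.023, 1.371, -0.057], TCP at [0.24, 0.604, 0.223] pointing down, gripper open.
Joint ranges: [-2.86, 2.86], [-0.3, 2.09], [-1.38, 1.24], [0.06, 2.45], [-1.56, 4.7], [0.09, 2.05], [-2.69, 2.69]. Speed limits (rad/s): [2.57, 2.57, 3.14, 3.14, 3.14, 3.14, 3.14].

INTERFACE

Orientations are given as a rotation vector (axis times angle).
In Python, from bench import ctrl gives the robot as it stands. The module is installed in compiled form; this text tells all that it offers.
- The arm moves only by the shell command python3 -m handwheel 'ROWS' [OPENING] [FORCE]. ROWS is JSON, a list of rows, each an object of numbers: "x", "y", "z": the shift along the tool's x, y, z in m; "wx", "wy", "wz": the turn, a rotation vector about the tool's x, y, z in degrees. A call has 1 to 10 rows; each row is the pose to reach, as a shift and turn from the pose commanded when the call began, along the tool's axes at that moment; what a row does not reach only later rows make up. A row lasts 1/12 s, in which the tool goes at most 41.7 mm and 7.16 degrees, less where a joint would pass 70% of its speed; a pose out of reach is approached as far as the arm can. A call with a gripper value outside its range is refused whole. OPENING is the finger opening in m, from 0 to 0.087, set as the call begins (- or left out, the last holds). The fingers move at their own pace and stop on an object; FORCE is the grip in N (left out, the last holds). Time passes only in rows, so rows that repeat a pose let the fingers close. It gives the time, the measured TCP pose, the force, the opening and the grip force at its end, in the units of the state.
- ctrl.get_state(): the state, without advancing time (a new reading comes with each control period).
- ctrl.get_image(name): name is "side" or "top" or "wrist"; returns a dict with "image" (384x512x3 uint8, red, green, blue), "K" (3x3 intrinsics, pixels), "world_to_cam" (4x4, takes a point from world to camera coordinates); the wrist camera has in their place "hand_eye" (4x4, takes a point from camera to tool coordinates, whose origin is the TCP and whose axes are the flange's). Camera axes: x right, y down, z forward; pixel columns grow to the right and rows downward; lengths in m; the calibration is good to about 2 mm. The wrist camera is an equidistant fisheye: a pixel r from the principal point sees the ray r / f radians off the axis. A picture is of the moment at which its call begins: read the wrist's pose just before it. There is no depth.
- ctrl.close_job(): hands the job in; it is judged then, once.
The state is a dict: "time": time; "joint_positions": joint angles; "qd": joint speeds; "joint_torque": joint torques, N m; "position": TCP position; "tool_rot": TCP orientation; "ft_force": force on the tool from outside, world axes, zero at the start; "torque": the same for the moment, N m; "grip_width": opening from 0.0 (shut) to 1.0 (fully open); "grip_force": force on a finger pad.
Only numpy, scipy, OpenCV 4.12 (cv2) and the standard library are available. Lean on these libraries where they do the work, as an engineer would, in place of code of your own. Each camera call takes 0.05 s, during which the arm holds its last target. There are 200 camera calls.

## Working session

There is one attempt and no reset: what is moved stays moved. The work goes in short steps, Python scripts to look and compute and a shell command to move; the robot and the scene stay as the last step left them, time stands still between calls to the robot, and variables do not carry over. Pictures are saved under pics/ and viewed, at most 10 in all, crops included, and the job is handed in when it is done.

```bash
ls; mkdir -p pics
python3 - <<'E'
from bench import ctrl
import cv2,numpy as np
s=ctrl.get_state(); print({k:np.round(v,3).tolist() for k,v in s.items()}, ctrl.grip_point_offset)
for n in("side","top"):
    d=ctrl.get_image(n); cv2.imwrite(f"pics/{n}0.png",cv2.resize(d["image"][...,::-1],(800,600),interpolation=cv2.INTER_CUBIC))
    print(n,d["K"].tolist(),np.round(d["world_to_cam"],4).tolist())
E
```

```text
pics
{'time': 0.0, 'joint_positions': [-1.178, 0.322, -0.07, 1.452, 0.023, 1.371, -0.057], 'qd': [-0.0, 0.001, -0.001, 0.0, -0.001, 0.001, 0.0], 'joint_torque': [-0.0, -49.129, -0.404, -31.253, -0.064, 0.044, 0.0], 'position': [0.24, 0.603, 0.221], 'tool_rot': [-0.591, -3.085, 0.003], 'ft_force': [-0.945, -0.704, 0.179], 'torque': [-0.033, 0.011, 0.012], 'grip_force': 0.0, 'grip_width': 0.999} 0.0187
side [[351.0799952007406, 0.0, 255.6134533930187], [0.0, 351.0799952007406, 191.51828642907884], [0.0, 0.0, 1.0]] [[0.8428, -0.5382, 0.0086, -0.3982], [-0.192, -0.3155, -0.9293, 0.2597], [0.5029, 0.7815, -0.3693, 0.699], [0.0, 0.0, 0.0, 1.0]]
top [[457.5824075166449, 0.0, 251.8480035499956], [0.0, 457.5824075166449, 189.04653623394339], [0.0, 0.0, 1.0]] [[-0.0127, -0.9999, -0.0045, 0.0447], [-0.9945, 0.0131, -0.1041, 0.5411], [0.1042, 0.0032, -0.9946, 1.3192], [0.0, 0.0, 0.0, 1.0]]
```

View pics/top0.png

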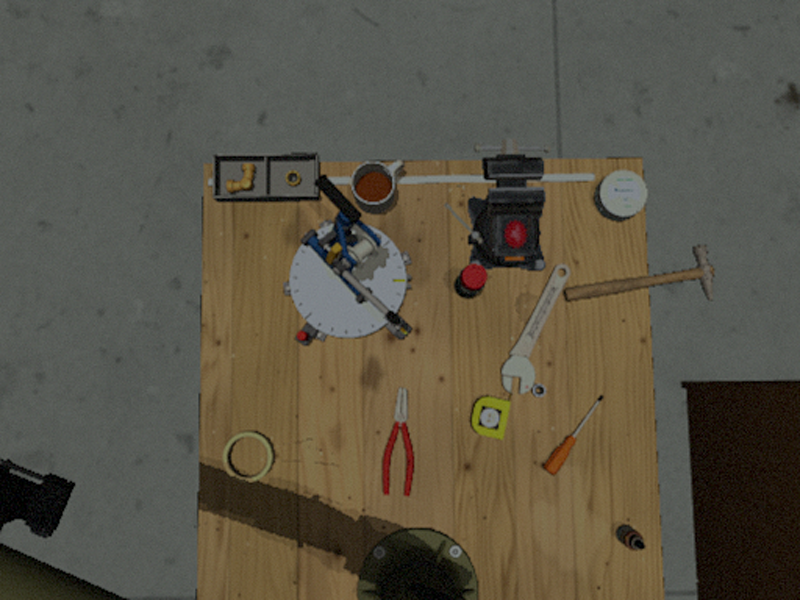

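View pics/side0.png

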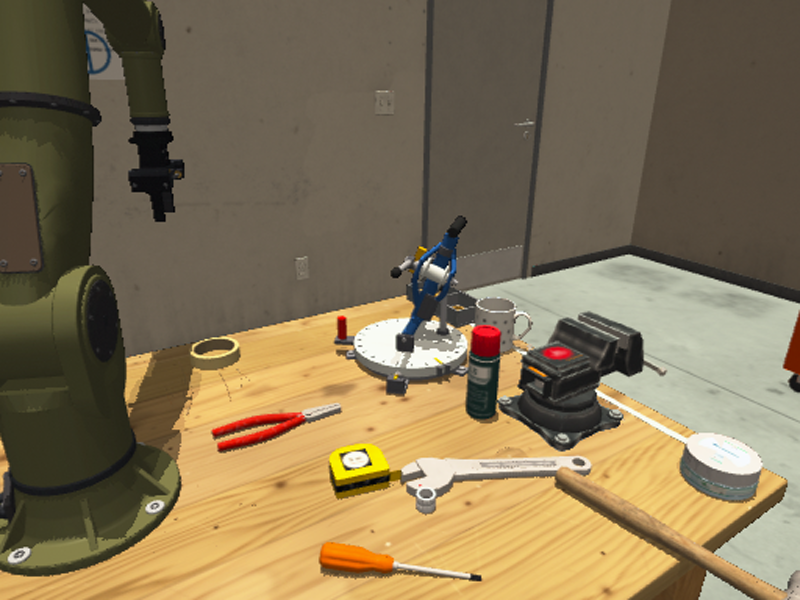

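```bash
cat > h.py <<'E'
import numpy as np,cv2
from bench import ctrl
def ray(d,px):
    K=d["K"];T=np.array(d["world_to_cam"]);R=T[:3,:3];o=-R.T@T[:3,3]
    v=R.T@np.linalg.solve(K,[px[0],px[1],1.]);return o,v
def atz(d,px,z):
    o,v=ray(d,px);return o+v*(z-o[2])/v[2]
def proj(d,P):
    T=np.array(d["world_to_cam"]);p=d["K"]@(T[:3,:3]@np.asarray(P,float)+T[:3,3]);return p[:2]/p[2]
def tri(d1,p1,d2,p2):
    o1,v1=ray(d1,p1);o2,v2=ray(d2,p2);A=np.c_[v1,-v2];t=np.linalg.lstsq(A,o2-o1,rcond=None)[0]
    a=o1+t[0]*v1;b=o2+t[1]*v2;return (a+b)/2,np.linalg.norm(a-b)
def crop(d,x0,y0,w,h,s):
    return cv2.resize(d["image"][y0:y0+h,x0:x0+w,::-1],(w*s,h*s),interpolation=cv2.INTER_CUBIC)
E
python3 - <<'E'
from h import *
t=ctrl.get_image("top");s=ctrl.get_image("side")
import pickle;pickle.dump((t,s),open("im0.pkl","wb"))
a=cv2.convertScaleAbs(crop(t,175,100,100,125,4),alpha=1.5);b=crop(s,205,130,100,125,4)
cv2.imwrite("pics/c0.png",np.hstack([a,b]))
E
```

```text
(no output)
```

View pics/c0.png

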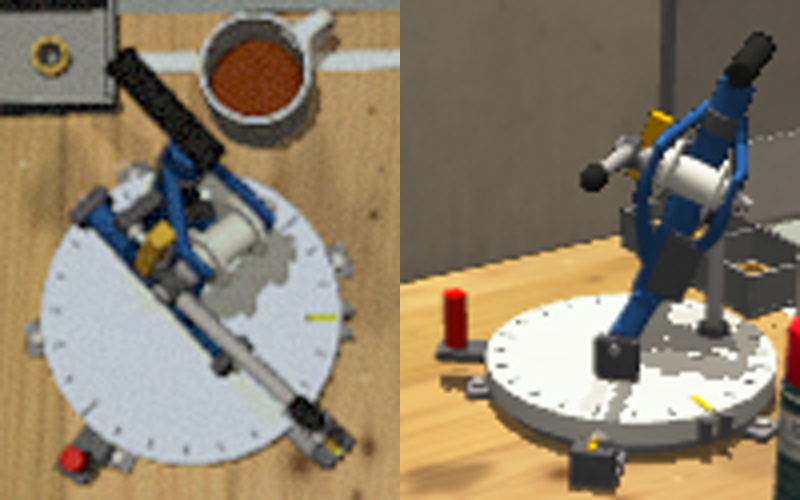

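Run:
```python
from h import *
import pickle;t,s=pickle.load(open("im0.pkl","rb"))
T=lambda x,y:(175+(x-1.5)/4,100+(y-1.5)/4); S=lambda x,y:(205+(x-401.5)/4,130+(y-1.5)/4)
c=atz(t,T(191,315),.033);print("centre",c)
for n,p,z in(("mark",(321,318),.033),("block",(335,449),.04),("pegtop",(72,459),.076)):
    q=atz(t,T(*p),z)-c;print(n,q+c,np.hypot(*q[:2]),np.arctan2(q[1],q[0]))
print("peg tri",tri(t,T(72,459),s,S(455,293)))
print("block",tri(t,T(335,449),s,S(593,443)))
print("bar far",tri(t,T(121,66),s,S(765,42)));print("bar near",tri(t,T(208,150),s,S(744,72)))
print("foot",tri(t,T(306,411),s,S(594,177)))
print("edgecentre side",atz(s,S(632,360),.033))
```

```text
centre [0.57383131 0.12398161 0.033     ]
mark [0.57033809 0.02837892 0.033     ] 0.0956664915375576 -1.607318982994116
block [0.47347953 0.019525   0.04      ] 0.14485048852536342 -2.3361548616877004
pegtop [0.46686023 0.20575861 0.076     ] 0.1346487640485439 2.4888900761524413
peg tri (array([0.46762865, 0.20538003, 0.07595578]), np.float64(0.0017142820273411288))
block (array([0.47455572, 0.01901594, 0.03415437]), np.float64(0.0017588526252408309))
bar far (array([0.70648955, 0.14923078, 0.25202083]), np.float64(0.00909017468675506))
bar near (array([0.65052165, 0.09753662, 0.24778977]), np.float64(0.0022690888195502686))
foot (array([0.48815609, 0.03942568, 0.21369466]), np.float64(0.00034579705544718234))
edgecentre side [0.56830334 0.11122089 0.033     ]
```

```bash
cat >> h.py <<'E'
from scipy.spatial.transform import Rotation as Ro
def pose():
    s=ctrl.get_state();return np.array(s["position"]),Ro.from_rotvec(s["tool_rot"]),s
def to(P,yaw=None,Rt=None,p0=None):
    """tool shift (mm) and turn (deg) to reach TCP P, tool down with tool y at world angle yaw"""
    p,R,s=pose() if p0 is None else (p0[0],p0[1],None)
    if yaw is not None: y=[np.cos(yaw),np.sin(yaw),0];z=[0,0,-1];Rt=Ro.from_matrix(np.c_[np.cross(y,z),y,z])
    w=(R.inv()*Rt).as_rotvec(degrees=True) if Rt is not None else None
    return np.round(R.inv().apply(np.array(P)-p)*1000,1),None if w is None else np.round(w,1)
def st():
    s=ctrl.get_state();print({k:np.round(v,3).tolist() for k,v in s.items() if k not in("qd","joint_torque")})
E
python3 -c "
from h import *
print(to([.467,.2055,.14],.918))"
```

```text
(array([-357.8, -286. ,   82.2]), array([-0.1,  0. , 15.7]))
```

```bash
python3 -m handwheel '[{"x":-0.032,"y":-0.025,"z":0.005,"wz":2},{"x":-0.064,"y":-0.05,"z":0.01,"wz":4},{"x":-0.096,"y":-0.075,"z":0.015,"wz":6},{"x":-0.128,"y":-0.1,"z":0.02,"wz":8},{"x":-0.16,"y":-0.125,"z":0.025,"wz":10},{"x":-0.192,"y":-0.15,"z":0.03,"wz":12},{"x":-0.224,"y":-0.175,"z":0.035,"wz":14},{"x":-0.256,"y":-0.2,"z":0.04,"wz":15.7},{"x":-0.288,"y":-0.225,"z":0.045,"wz":15.7},{"x":-0.32,"y":-0.25,"z":0.05,"wz":15.7}]' 0.05 20
python3 -c "
from h import *
print(to([.467,.2055,.14],.918))"
```

```text
(array([-357.8, -286. ,   82.2]), array([-0.1,  0. , 15.7]))invalid input at $[0]: expected keys x, y, z, wx, wy, wz
```

```bash
python3 -m handwheel '[{"x":-0.032,"y":-0.025,"z":0.005,"wx":0,"wy":0,"wz":2},{"x":-0.064,"y":-0.05,"z":0.01,"wx":0,"wy":0,"wz":4},{"x":-0.096,"y":-0.075,"z":0.015,"wx":0,"wy":0,"wz":6},{"x":-0.128,"y":-0.1,"z":0.02,"wx":0,"wy":0,"wz":8},{"x":-0.16,"y":-0.125,"z":0.025,"wx":0,"wy":0,"wz":10},{"x":-0.192,"y":-0.15,"z":0.03,"wx":0,"wy":0,"wz":12},{"x":-0.224,"y":-0.175,"z":0.035,"wx":0,"wy":0,"wz":14},{"x":-0.256,"y":-0.2,"z":0.04,"wx":0,"wy":0,"wz":15.7},{"x":-0.288,"y":-0.225,"z":0.045,"wx":0,"wy":0,"wz":15.7},{"x":-0.32,"y":-0.25,"z":0.05,"wx":0,"wy":0,"wz":15.7}]' 0.05 20
python3 -c "
from h import *
print(to([.467,.2055,.12],.918))"
```

```text
time: 1.03
position: [0.4458, 0.2515, 0.1725]
tool_rot: [1.007, 2.976, 0.001]
ft_force: [0.1, 0.5, -0.2]
grip_width: 0.579
grip_force: 0.0
(array([-44.7, -23.7,  52.5]), array([ 0., -0.,  0.]))
```

```bash
python3 -m handwheel '[{"x":-0.02,"y":-0.012,"z":0.02,"wx":0,"wy":0,"wz":0},{"x":-0.04,"y":-0.022,"z":0.04,"wx":0,"wy":0,"wz":0},{"x":-0.0445,"y":-0.0237,"z":0.0525,"wx":0,"wy":0,"wz":0},{"x":-0.0445,"y":-0.0237,"z":0.0525,"wx":0,"wy":0,"wz":0},{"x":-0.0445,"y":-0.0237,"z":0.0525,"wx":0,"wy":0,"wz":0}]'
python3 - <<'E'
from h import *
p,R,s=pose();d=ctrl.get_image("wrist");print(to([.467,.2055,.042],.918))
# predicted peg top pixel in wrist
H=np.array(d["hand_eye"]);K=d["K"]
def wp(P):
    q=R.inv().apply(np.array(P)-p);c=np.linalg.inv(H)@np.r_[q,1];c=c[:3];th=np.arctan2(np.hypot(*c[:2]),c[2]);u=c[:2]/np.hypot(*c[:2])*th
    return K[0,0]*u[0]+K[0,2],K[1,1]*u[1]+K[1,2]
print(wp([.467,.2055,.076]),H.round(3).tolist(),K.tolist())
im=d["image"].copy();u=wp([.467,.2055,.076]);cv2.circle(im,(int(u[0]),int(u[1])),3,(0,255,0),1)
cv2.imwrite("pics/w1.png",cv2.resize(im[...,::-1],(768,576)))
E
```

```text
time: 1.45
position: [0.4657, 0.2074, 0.1197]
tool_rot: [-1.008, -2.974, 0.001]
ft_force: [0.8, 0.5, 0.3]
grip_width: 0.572
grip_force: 0.0
(array([-2.6, -1.8, 78.6]), array([ 0. , -0. ,  0.1]))
(np.float64(254.42299946288912), np.float64(217.31084416312495)) [[-0.0, -0.956, -0.293, 0.081], [1.0, -0.001, 0.001, -0.0], [-0.001, -0.293, 0.956, -0.161], [0.0, 0.0, 0.0, 1.0]] [[297.3186396354542, 0.0, 255.38848020424453], [0.0, 297.3186396354542, 191.41752955147044], [0.0, 0.0, 1.0]]
```

View pics/w1.png

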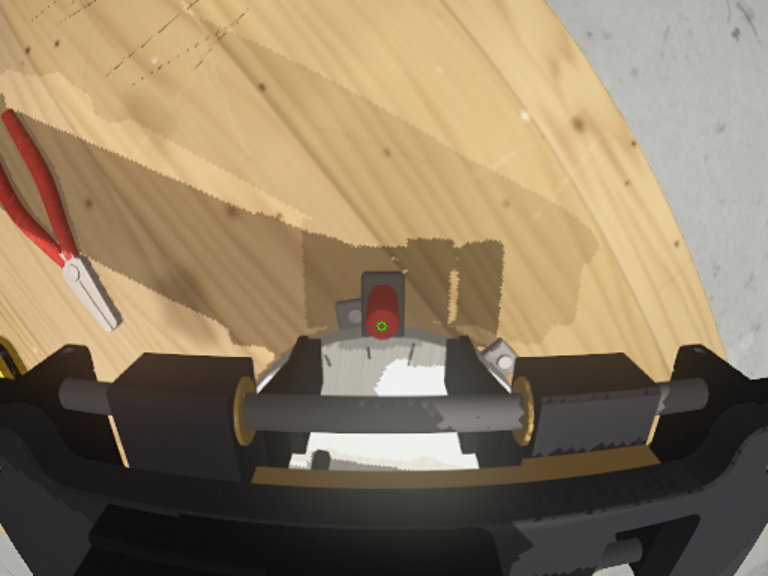

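The picture shows the red peg's top at (382,326), on the predicted mark and midway between the fingers. Descend and grip.

```bash
python3 -m handwheel '[{"x":-0.002,"y":-0.001,"z":0.03,"wx":0,"wy":0,"wz":0},{"x":-0.002,"y":-0.001,"z":0.06,"wx":0,"wy":0,"wz":0},{"x":-0.002,"y":-0.001,"z":0.078,"wx":0,"wy":0,"wz":0},{"x":-0.002,"y":-0.001,"z":0.078,"wx":0,"wy":0,"wz":0},{"x":-0.002,"y":-0.001,"z":0.078,"wx":0,"wy":0,"wz":0}]'
python3 -m handwheel '[{"x":0,"y":0,"z":0,"wx":0,"wy":0,"wz":0},{"x":0,"y":0,"z":0,"wx":0,"wy":0,"wz":0},{"x":0,"y":0,"z":0,"wx":0,"wy":0,"wz":0},{"x":0,"y":0,"z":0,"wx":0,"wy":0,"wz":0},{"x":0,"y":0,"z":0,"wx":0,"wy":0,"wz":0}]' 0.01 20
python3 - <<'E'
from h import *
p,R,s=pose();c=np.array([.574,.124,0])
for a in np.r_[np.arange(4,44,4.2),41.8]:
    Q=Ro.from_euler('z',-a,degrees=True);print(round(a,1),*to(c+Q.apply(p-c),Rt=Q*R,p0=(p,R)))
E
```

```text
time: 1.92
position: [0.4669, 0.2067, 0.0426]
tool_rot: [-1.004, -2.976, -0.0]
ft_force: [0.4, 0.7, 0.2]
grip_width: 0.58
grip_force: 0.0
time: 2.33
position: [0.4677, 0.2057, 0.0428]
tool_rot: [1.007, 2.975, 0.002]
ft_force: [0.4, -0.7, -0.3]
grip_width: 0.279
grip_force: 0.0
4.0 [-0.4  9.4  0. ] [ 0. -0.  4.]
8.2 [-1.4 19.1  0. ] [ 0.  -0.   8.2]
12.4 [-3.2 28.8  0. ] [ 0.  -0.  12.4]
16.6 [-5.7 38.3  0.1] [ 0.  -0.  16.6]
20.8 [-8.9 47.6  0.1] [ 0.  -0.  20.8]
25.0 [-12.7  56.6   0.1] [ 0. -0. 25.]
29.2 [-17.2  65.4   0.1] [ 0.  -0.  29.2]
33.4 [-22.3  73.8   0.1] [ 0.  -0.  33.4]
37.6 [-28.1  81.7   0.1] [ 0.  -0.1 37.6]
41.8 [-34.4  89.3   0.1] [ 0.  -0.1 41.8]
41.8 [-34.4  89.3   0.1] [ 0.  -0.1 41.8]
```

```bash
python3 -m handwheel '[{"x":0,"y":0,"z":0,"wx":0,"wy":0,"wz":0},{"x":0,"y":0,"z":0,"wx":0,"wy":0,"wz":0},{"x":0,"y":0,"z":0,"wx":0,"wy":0,"wz":0}]' 0.01 20
python3 -m handwheel '[{"x":-0.0004,"y":0.0094,"z":0,"wx":0,"wy":0,"wz":4},{"x":-0.0014,"y":0.0191,"z":0,"wx":0,"wy":0,"wz":8.2},{"x":-0.0032,"y":0.0288,"z":0,"wx":0,"wy":0,"wz":12.4},{"x":-0.0057,"y":0.0383,"z":0,"wx":0,"wy":0,"wz":16.6},{"x":-0.0089,"y":0.0476,"z":0,"wx":0,"wy":0,"wz":20.8},{"x":-0.0127,"y":0.0566,"z":0,"wx":0,"wy":0,"wz":25},{"x":-0.0172,"y":0.0654,"z":0,"wx":0,"wy":0,"wz":29.2},{"x":-0.0223,"y":0.0738,"z":0,"wx":0,"wy":0,"wz":33.4},{"x":-0.0281,"y":0.0817,"z":0,"wx":0,"wy":0,"wz":37.6},{"x":-0.0344,"y":0.0893,"z":0,"wx":0,"wy":0,"wz":41.8}]'
python3 -m handwheel '[{"x":0,"y":0,"z":0,"wx":0,"wy":0,"wz":0},{"x":0,"y":0,"z":0,"wx":0,"wy":0,"wz":0},{"x":0,"y":0,"z":0,"wx":0,"wy":0,"wz":0}]'
```

```text
time: 2.58
position: [0.4674, 0.2055, 0.0425]
tool_rot: [1.007, 2.975, 0.001]
ft_force: [-1.0, -0.1, 3.3]
grip_width: 0.197
grip_force: 20.0
time: 3.42
position: [0.5492, 0.2557, 0.0425]
tool_rot: [2.006, 2.417, -0.0]
ft_force: [-6.2, -2.5, 8.5]
grip_width: 0.198
grip_force: 20.0
time: 3.67
position: [0.548, 0.2554, 0.0425]
tool_rot: [-2.0, -2.422, 0.002]
ft_force: [-2.6, -0.1, 5.6]
grip_width: 0.202
grip_force: 20.0
```

```bash
python3 -m handwheel '[{"x":0,"y":0,"z":0,"wx":0,"wy":0,"wz":0},{"x":0,"y":0,"z":0,"wx":0,"wy":0,"wz":0},{"x":0,"y":0,"z":0,"wx":0,"wy":0,"wz":0},{"x":0,"y":0,"z":0,"wx":0,"wy":0,"wz":0},{"x":0,"y":0,"z":-0.03,"wx":0,"wy":0,"wz":0},{"x":0,"y":0,"z":-0.07,"wx":0,"wy":0,"wz":0},{"x":0,"y":0,"z":-0.11,"wx":0,"wy":0,"wz":0},{"x":0.04,"y":0,"z":-0.15,"wx":0,"wy":0,"wz":0},{"x":0.08,"y":0,"z":-0.19,"wx":0,"wy":0,"wz":0},{"x":0.1,"y":0,"z":-0.21,"wx":0,"wy":0,"wz":0}]' 0.05
python3 - <<'E'
from h import *
st()
t=ctrl.get_image("top");s=ctrl.get_image("side")
import pickle;pickle.dump((t,s),open("im1.pkl","wb"))
a=cv2.convertScaleAbs(crop(t,175,80,100,145,4),alpha=1.5);b=crop(s,205,110,100,145,4)
cv2.imwrite("pics/c1.png",np.hstack([a,b]))
E
```

```text
time: 4.5
position: [0.5321, 0.3427, 0.2424]
tool_rot: [-2.004, -2.419, -0.002]
ft_force: [0.9, 0.2, -0.6]
grip_width: 0.573
grip_force: 0.0
{'time': 4.5, 'joint_positions': [-0.888, 0.28, 0.34, 1.482, -0.094, 1.395, -0.356], 'position': [0.532, 0.343, 0.242], 'tool_rot': [-2.004, -2.419, -0.002], 'ft_force': [0.916, 0.222, -0.596], 'torque': [-0.063, -0.033, -0.035], 'grip_force': 0.0, 'grip_width': 0.573}
```

View pics/c1.png

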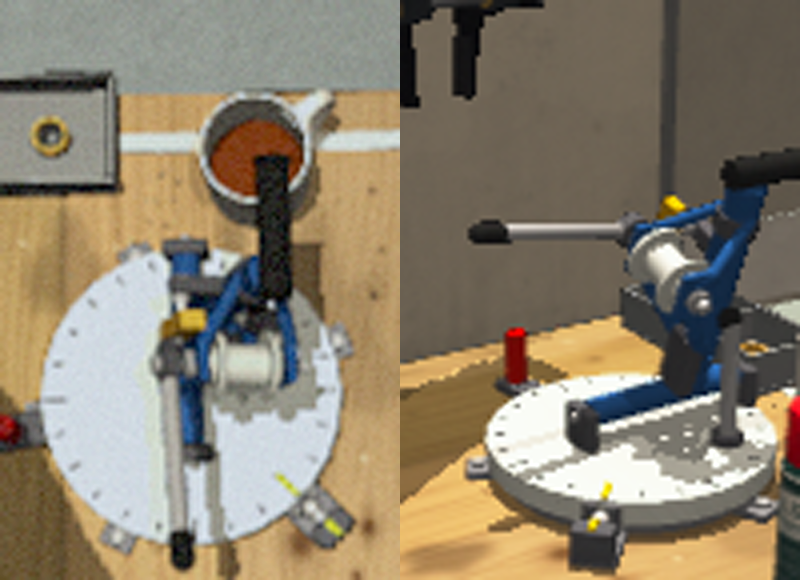

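The picture shows the yellow marks in line: top (285,480)→(330,525), side (606,490)→(600,522). The table is in its detent. The foot is at top (181,549) / side (488,231), and the pivot is at top (172,360) / side (633,226).

```bash
cat > m1.py <<'E'
from h import *
import pickle;t,s=pickle.load(open("im1.pkl","rb"))
T=lambda x,y:(175+(x-1.5)/4,80+(y-1.5)/4); S=lambda x,y:(205+(x-401.5)/4,110+(y-1.5)/4)
c=atz(t,T(191,395),.033);print("centre",c)
print("peg",atz(t,T(8,427),.076))
print("foot",tri(t,T(181,549),s,S(488,231)));print("pivot",tri(t,T(172,360),s,S(633,226)))
a,b=atz(t,T(271,158),.246),atz(t,T(275,296),.246);print("bar",a,b,np.linalg.norm(a-b),np.arctan2(*(a-b)[1::-1]))
print("bar near",tri(t,T(275,296),s,S(733,172)))
# model: yaw psi, centre
for psi in(-.04,0,.04):
    Rz=Ro.from_euler('z',psi); C=np.array([.574,.124,0]); L=.35
    g=C+Rz.apply([.092,-.2*np.sin(L),.058+.2*np.cos(L)])
    e=[C+Rz.apply([.08+k,-.2*np.sin(L),.058+.2*np.cos(L)]) for k in(.04,-.05)]
    f=lambda P,o:(np.array(P)-o[:2])*4+o[2:]
    tc=lambda P:(proj(t,P)-[175,80])*4+1.5
    sc=lambda P:(proj(s,P)-[205,110])*4+[401.5,1.5]
    print(psi,"grip",g,"bar ends px top",tc(e[0]),tc(e[1]),"side near",sc(e[1]))
E
python3 m1.py
```

```text
centre [0.57383131 0.12398161 0.033     ]
peg [0.54706709 0.25135175 0.076     ]
foot (array([0.45308961, 0.11825096, 0.21522024]), np.float64(0.0010986939876000302))
pivot (array([0.57546316, 0.12510655, 0.19696957]), np.float64(0.00035370484610801155))
bar [0.69535816 0.05848398 0.246     ] [0.6076497  0.05692101 0.246     ] 0.08772238586462192 0.017818231228599872
bar near (array([0.60835776, 0.05602883, 0.24864317]), np.float64(0.00288912583725184))
-0.04 grip [0.66318396 0.05179628 0.24587454] bar ends px top [283.53370574 164.43583678] [279.37173674 306.16339424] side near [723.91199358 178.20896399]
0 grip [0.666      0.05542044 0.24587454] bar ends px top [275.9149614  160.10532729] [277.48136117 301.79561539] side near [726.14659084 177.25450846]
0.04 grip [0.66866886 0.05915431 0.24587454] bar ends px top [268.1285517  156.07915206] [275.41637115 297.50857361] side near [728.2165976  176.27708589]
```

```bash
python3 -c "
from h import *
print(to([.462,.119,.265],1.59))"
```

```text
(array([-213.5, -113.6,  -21.7]), array([  0.7,  -0.1, -79.8]))
```

```bash
python3 -m handwheel '[{"x":-0.01,"y":-0.005,"z":-0.01,"wx":0,"wy":0,"wz":-7},{"x":-0.03,"y":-0.016,"z":-0.022,"wx":0,"wy":0,"wz":-14},{"x":-0.055,"y":-0.03,"z":-0.022,"wx":0,"wy":0,"wz":-21},{"x":-0.08,"y":-0.043,"z":-0.022,"wx":0,"wy":0,"wz":-28},{"x":-0.105,"y":-0.056,"z":-0.022,"wx":0,"wy":0,"wz":-35},{"x":-0.13,"y":-0.069,"z":-0.022,"wx":0,"wy":0,"wz":-42},{"x":-0.155,"y":-0.082,"z":-0.022,"wx":0,"wy":0,"wz":-49},{"x":-0.18,"y":-0.096,"z":-0.022,"wx":0,"wy":0,"wz":-56},{"x":-0.2,"y":-0.107,"z":-0.022,"wx":0,"wy":0,"wz":-63},{"x":-0.2135,"y":-0.1136,"z":-0.022,"wx":0,"wy":0,"wz":-70}]' 0 20
python3 -m handwheel '[{"x":0,"y":0,"z":0,"wx":0,"wy":0,"wz":-7},{"x":0,"y":0,"z":0,"wx":0,"wy":0,"wz":-9.8},{"x":0,"y":0,"z":0,"wx":0,"wy":0,"wz":-9.8},{"x":0,"y":0,"z":0,"wx":0,"wy":0,"wz":-9.8}]'
python3 - <<'E'
from h import *
p,R,s=pose();piv=np.array([.575,.125,.197]);L=.35;rho=.105
for a in (10,4,-2,-8,-14,-20,-26,-32,-38,-42):
    r=np.radians(a);P=piv+[-rho*np.cos(r)-.0095,-np.sin(L)*rho*np.sin(r),np.cos(L)*rho*np.sin(r)+.006/np.cos(r)]
    print(a,P.round(3),to(P,1.59))
E
```

```text
time: 5.43
position: [0.4598, 0.1082, 0.262]
tool_rot: [-0.247, -3.132, 0.0]
ft_force: [0.4, -0.1, 0.2]
grip_width: 0.011
grip_force: 0.0
time: 5.77
position: [0.4604, 0.1111, 0.2621]
tool_rot: [0.014, -3.141, -0.0]
ft_force: [-0.1, -0.4, -0.5]
grip_width: 0.006
grip_force: 0.0
10 [0.462 0.119 0.22 ] (array([-1.7,  7.6, 41.9]), array([ 0. , -0. , -0.6]))
4 [0.461 0.122 0.21 ] (array([-0.4, 11.4, 52.2]), array([ 0. , -0. , -0.6]))
-2 [0.461 0.126 0.2  ] (array([-0.3, 15.1, 62.5]), array([ 0. , -0. , -0.6]))
-8 [0.462 0.13  0.189] (array([-1.3, 18.9, 72.8]), array([ 0. , -0. , -0.6]))
-14 [0.464 0.134 0.179] (array([-3.4, 22.6, 82.8]), array([ 0. , -0. , -0.6]))
-20 [0.467 0.137 0.17 ] (array([-6.7, 26.1, 92.4]), array([ 0. , -0. , -0.6]))
-26 [0.471 0.141 0.16 ] (array([-11. ,  29.6, 101.7]), array([ 0. , -0. , -0.6]))
-32 [0.476 0.144 0.152] (array([-16.4,  32.8, 110.3]), array([ 0. , -0. , -0.6]))
-38 [0.483 0.147 0.144] (array([-22.7,  35.9, 118.2]), array([ 0. , -0. , -0.6]))
-42 [0.487 0.149 0.139] (array([-27.4,  37.7, 123. ]), array([ 0. , -0. , -0.6]))
```

```bash
python3 -m handwheel '[{"x":0,"y":0.004,"z":0.025,"wx":0,"wy":0,"wz":0},{"x":-0.0015,"y":0.0075,"z":0.041,"wx":0,"wy":0,"wz":0},{"x":-0.001,"y":0.011,"z":0.052,"wx":0,"wy":0,"wz":0},{"x":-0.001,"y":0.015,"z":0.0625,"wx":0,"wy":0,"wz":0},{"x":-0.001,"y":0.019,"z":0.073,"wx":0,"wy":0,"wz":0}]'
python3 -m handwheel '[{"x":-0.0025,"y":0.0035,"z":0.01,"wx":0,"wy":0,"wz":0},{"x":-0.006,"y":0.007,"z":0.0195,"wx":0,"wy":0,"wz":0},{"x":-0.01,"y":0.0105,"z":0.029,"wx":0,"wy":0,"wz":0},{"x":-0.0155,"y":0.014,"z":0.0375,"wx":0,"wy":0,"wz":0},{"x":-0.022,"y":0.017,"z":0.0455,"wx":0,"wy":0,"wz":0},{"x":-0.0265,"y":0.019,"z":0.051,"wx":0,"wy":0,"wz":0},{"x":-0.0265,"y":0.019,"z":0.051,"wx":0,"wy":0,"wz":0},{"x":-0.0265,"y":0.019,"z":0.051,"wx":0,"wy":0,"wz":0}]'
python3 - <<'E'
from h import *
st()
t=ctrl.get_image("top");s=ctrl.get_image("side")
a=cv2.convertScaleAbs(crop(t,175,80,100,145,4),alpha=1.5);b=crop(s,205,110,100,145,4)
cv2.imwrite("pics/c2.png",np.hstack([a,b]))
E
```

```text
time: 6.18
position: [0.4613, 0.1306, 0.189]
tool_rot: [0.016, -3.141, 0.0]
ft_force: [-1.8, -0.9, 3.2]
grip_width: 0.005
grip_force: 1.7
time: 6.85
position: [0.4889, 0.1492, 0.1382]
tool_rot: [-0.016, 3.14, -0.001]
ft_force: [-0.3, -0.9, -0.1]
grip_width: 0.007
grip_force: 0.0
{'time': 6.85, 'joint_positions': [-0.725, 0.083, 0.396, 1.914, -0.034, 1.15, 1.264], 'position': [0.489, 0.149, 0.138], 'tool_rot': [-0.016, 3.14, -0.001], 'ft_force': [-0.274, -0.886, -0.1], 'torque': [0.019, 0.012, -0.0], 'grip_force': 0.0, 'grip_width': 0.007}
```

View pics/c2.png

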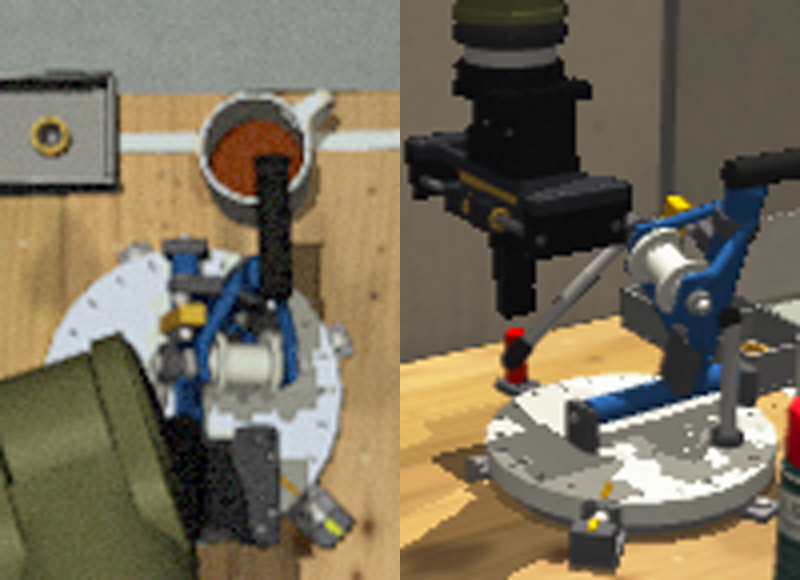

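The leg has gone past centre and points down-left: side view, (615,250) to (515,350). It may still be swinging. Lift clear, then check.

```bash
python3 -m handwheel '[{"x":0.01,"y":0,"z":-0.03,"wx":0,"wy":0,"wz":0},{"x":0.02,"y":0,"z":-0.07,"wx":0,"wy":0,"wz":0},{"x":0.02,"y":0,"z":-0.11,"wx":0,"wy":0,"wz":0},{"x":0.02,"y":0,"z":-0.15,"wx":0,"wy":0,"wz":0},{"x":0.02,"y":0,"z":-0.19,"wx":0,"wy":0,"wz":0},{"x":0.02,"y":0,"z":-0.21,"wx":0,"wy":0,"wz":0},{"x":0.02,"y":0,"z":-0.21,"wx":0,"wy":0,"wz":0}]' 0.06
python3 - <<'E'
from h import *
s=ctrl.get_image("side")
cv2.imwrite("pics/c3.png",crop(s,205,130,110,125,4))
psi=.025;L=.35;C=np.array([.574,.124,0])
for off in(-.08,.0187):
    z=Ro.from_euler('z',psi).apply([0,np.sin(L),-np.cos(L)]);x=-np.array([np.cos(psi),np.sin(psi),0]);Rt=Ro.from_matrix(np.c_[x,np.cross(z,x),z])
    print(to(np.array([.6673,.0575,.246])+off*z,Rt=Rt))
E
```

```text
time: 7.53
position: [0.4701, 0.1497, 0.355]
tool_rot: [-0.015, 3.131, 0.009]
ft_force: [0.8, -0.3, 0.6]
grip_width: 0.452
grip_force: 0.0
(array([-197.4, -121.4,   31.7]), array([-19.9,   0.5,  -0.8]))
(array([-196.3,  -87.9,  124.5]), array([-19.9,   0.5,  -0.8]))
```

View pics/c3.png

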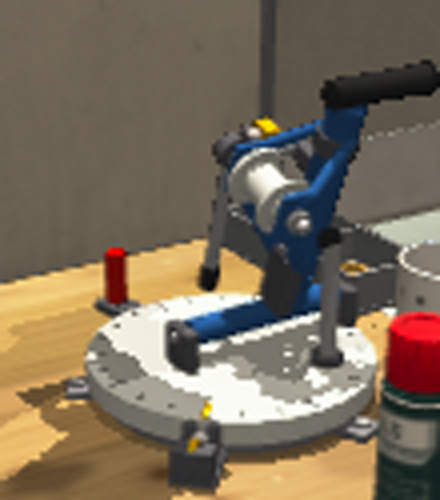

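The leg now points straight down in the side view, from (222,150) to the foot at (208,280). I'll compare that with the prediction while approaching the bar.

```bash
python3 -m handwheel '[{"x":-0.025,"y":-0.015,"z":0,"wx":-2.5,"wy":0,"wz":0},{"x":-0.05,"y":-0.03,"z":0,"wx":-5,"wy":0,"wz":0},{"x":-0.075,"y":-0.045,"z":0,"wx":-7.5,"wy":0,"wz":0},{"x":-0.1,"y":-0.06,"z":0,"wx":-10,"wy":0,"wz":0},{"x":-0.125,"y":-0.075,"z":0,"wx":-12.5,"wy":0,"wz":0},{"x":-0.15,"y":-0.09,"z":0.005,"wx":-15,"wy":0.2,"wz":-0.4},{"x":-0.175,"y":-0.105,"z":0.015,"wx":-17.5,"wy":0.3,"wz":-0.6},{"x":-0.1975,"y":-0.1215,"z":0.03,"wx":-19.9,"wy":0.5,"wz":-0.8},{"x":-0.1975,"y":-0.1215,"z":0.03,"wx":-19.9,"wy":0.5,"wz":-0.8},{"x":-0.1975,"y":-0.1215,"z":0.03,"wx":-19.9,"wy":0.5,"wz":-0.8}]' 0.06
python3 - <<'E'
from h import *
p,R,_=pose();d=ctrl.get_image("wrist");s=ctrl.get_image("side")
print("foot pred px", (proj(s,[.586,.169,.075])-[205,130])*4)
H=np.array(d["hand_eye"]);K=d["K"]
def wp(P):
    q=R.inv().apply(np.array(P)-p);c=(np.linalg.inv(H)@np.r_[q,1])[:3];th=np.arctan2(np.hypot(*c[:2]),c[2]);u=c[:2]/np.hypot(*c[:2])*th
    return int(K[0,0]*u[0]+K[0,2]),int(K[1,1]*u[1]+K[1,2])
im=d["image"].copy();b=np.array([.6673,.0575,.246])
for k in(.028,0,-.062): cv2.circle(im,wp(b+[k,.025*k,0]),3,(0,255,0),1)
cv2.imwrite("pics/w2.png",cv2.resize(im[...,::-1],(768,576)))
psi=.025;L=.35
z=Ro.from_euler('z',psi).apply([0,np.sin(L),-np.cos(L)]);x=-np.array([np.cos(psi),np.sin(psi),0]);Rt=Ro.from_matrix(np.c_[x,np.cross(z,x),z])
print(to(b+.0187*z,Rt=Rt))
E
```

```text
time: 8.42
position: [0.6661, 0.0269, 0.3137]
tool_rot: [0.027, -3.078, -0.537]
ft_force: [-0.6, 0.5, 0.6]
grip_width: 0.687
grip_force: 0.0
foot pred px [209.28066762 276.97406676]
(array([-2.6,  0.9, 95.6]), array([-0.1, -0.4, -0.1]))
```

View pics/w2.png

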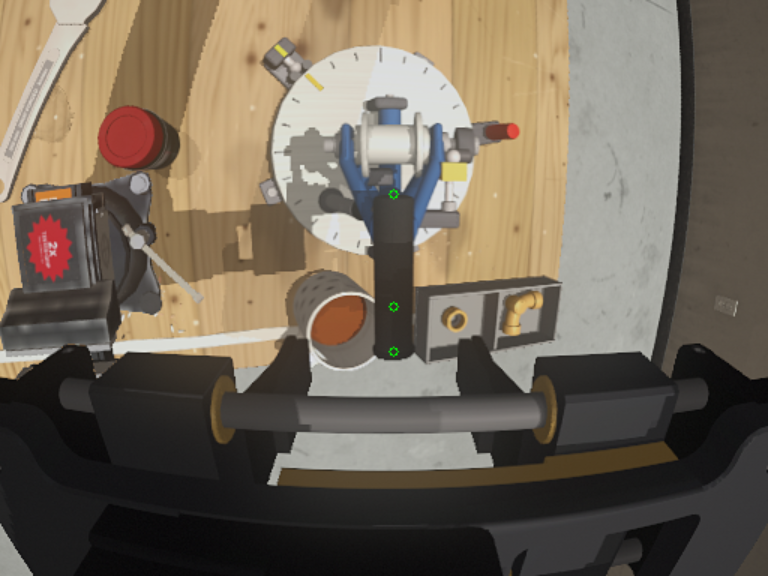

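The wrist picture shows the bar along x≈393, from y≈192 to 357, with all three predicted points on its axis and the bar between the fingers. The predicted fully-down foot position (209,277) matches the picture. Descend and pinch.

```bash
python3 -m handwheel '[{"x":-0.001,"y":0,"z":0.025,"wx":0,"wy":0,"wz":0},{"x":-0.002,"y":0.001,"z":0.05,"wx":0,"wy":0,"wz":0},{"x":-0.002,"y":0.001,"z":0.075,"wx":0,"wy":0,"wz":0},{"x":-0.002,"y":0.001,"z":0.095,"wx":0,"wy":0,"wz":0},{"x":-0.002,"y":0.001,"z":0.095,"wx":0,"wy":0,"wz":0},{"x":-0.002,"y":0.001,"z":0.095,"wx":0,"wy":0,"wz":0}]'
python3 -m handwheel '[{"x":0,"y":0,"z":0,"wx":0,"wy":0,"wz":0},{"x":0,"y":0,"z":0,"wx":0,"wy":0,"wz":0},{"x":0,"y":0,"z":0,"wx":0,"wy":0,"wz":0},{"x":0,"y":0,"z":0,"wx":0,"wy":0,"wz":0},{"x":0,"y":0,"z":0,"wx":0,"wy":0,"wz":0},{"x":0,"y":0,"z":0,"wx":0,"wy":0,"wz":0},{"x":0,"y":0,"z":0,"wx":0,"wy":0,"wz":0},{"x":0,"y":0,"z":0,"wx":0,"wy":0,"wz":0},{"x":0,"y":0,"z":0,"wx":0,"wy":0,"wz":0}]' 0.005 35
python3 - <<'E'
from h import *
p,R,_=pose();psi=.025;ax=Ro.from_euler('z',psi).apply([1,0,0]);C=np.array([.574,.124,.058])
g=p-.0187*R.as_matrix()[:,2]; q=Ro.from_euler('z',-psi).apply(g-C)
print("grip in table",q.round(4),"radius",np.hypot(*q[1:]),"lean",np.arctan2(-q[1],q[2]))
L0=np.arctan2(-q[1],q[2])
for f in np.linspace(.125,1,8):
    Q=Ro.from_rotvec(ax*L0*-f); print(round(f,3),to(C+Q.apply(p-C),Rt=Q*R,p0=(p,R)))
E
```

```text
time: 9.02
position: [0.6662, 0.0657, 0.2305]
tool_rot: [0.043, -3.083, -0.543]
ft_force: [0.5, 0.3, 0.9]
grip_width: 0.69
grip_force: 0.0
time: 9.77
position: [0.6672, 0.0629, 0.2295]
tool_rot: [0.037, -3.084, -0.54]
ft_force: [-0.5, -1.2, 0.0]
grip_width: 0.239
grip_force: 35.0
grip in table [ 0.0917 -0.0698  0.189 ] radius 0.2015143820418246 lean 0.35365305852038637
0.125 (array([0. , 8.1, 0.1]), array([ 2.5, -0. ,  0. ]))
0.25 (array([ 0. , 16.1,  0.6]), array([ 5.1, -0. ,  0. ]))
0.375 (array([ 0. , 24.2,  1.4]), array([ 7.6, -0. ,  0. ]))
0.5 (array([ 0. , 32.2,  2.6]), array([10.1, -0. ,  0.1]))
0.625 (array([ 0.1, 40.1,  4.2]), array([12.7, -0. ,  0.1]))
0.75 (array([ 0.1, 48. ,  6. ]), array([15.2, -0. ,  0.1]))
0.875 (array([ 0.1, 55.7,  8.3]), array([17.7, -0. ,  0.1]))
1.0 (array([ 0.1, 63.4, 10.9]), array([20.3, -0. ,  0.1]))
```

Gripped: opening 21 mm, radius 0.2015 m, lean 0.354, as they should be. Bring it upright.

```bash
python3 -m handwheel '[{"x":0,"y":0.0081,"z":0.0001,"wx":2.5,"wy":0,"wz":0},{"x":0,"y":0.0161,"z":0.0006,"wx":5.1,"wy":0,"wz":0},{"x":0,"y":0.0242,"z":0.0014,"wx":7.6,"wy":0,"wz":0},{"x":0,"y":0.0322,"z":0.0026,"wx":10.1,"wy":0,"wz":0},{"x":0,"y":0.0401,"z":0.0042,"wx":12.7,"wy":0,"wz":0},{"x":0,"y":0.048,"z":0.006,"wx":15.2,"wy":0,"wz":0},{"x":0,"y":0.0557,"z":0.0083,"wx":17.7,"wy":0,"wz":0},{"x":0,"y":0.0634,"z":0.0109,"wx":20.3,"wy":0,"wz":0},{"x":0,"y":0.0634,"z":0.0109,"wx":20.3,"wy":0,"wz":0},{"x":0,"y":0.0634,"z":0.0109,"wx":20.3,"wy":0,"wz":0}]'
python3 - <<'E'
from h import *
p,R,_=pose();psi=.025;C=np.array([.574,.124,.058])
g=p-.0187*R.as_matrix()[:,2]; q=Ro.from_euler('z',-psi).apply(g-C)
print("grip in table",q.round(4),"radius",np.hypot(*q[1:]),"lean",np.arctan2(-q[1],q[2]));st()
s=ctrl.get_image("side");t=ctrl.get_image("top");w=ctrl.get_image("wrist")
cv2.imwrite("pics/c4.png",np.hstack([crop(s,205,110,110,145,4),cv2.convertScaleAbs(crop(t,175,80,90,145,4),alpha=1.5)]))
cv2.imwrite("pics/w4.png",cv2.resize(w["image"][...,::-1],(768,576)))
E
```

```text
time: 10.6
position: [0.6658, 0.128, 0.2405]
tool_rot: [0.044, -3.136, 0.01]
ft_force: [1.9, -0.5, -2.5]
grip_width: 0.248
grip_force: 35.0
grip in table [0.092  0.0018 0.2012] radius 0.2012153380521446 lean -0.00896016930596864
{'time': 10.6, 'joint_positions': [-0.676, 0.423, 0.62, 1.36, -0.237, 1.441, 1.533], 'position': [0.666, 0.128, 0.241], 'tool_rot': [0.044, -3.136, 0.01], 'ft_force': [1.912, -0.523, -2.5], 'torque': [0.195, -0.506, 0.014], 'grip_force': 34.988, 'grip_width': 0.248}
```

View pics/c4.png

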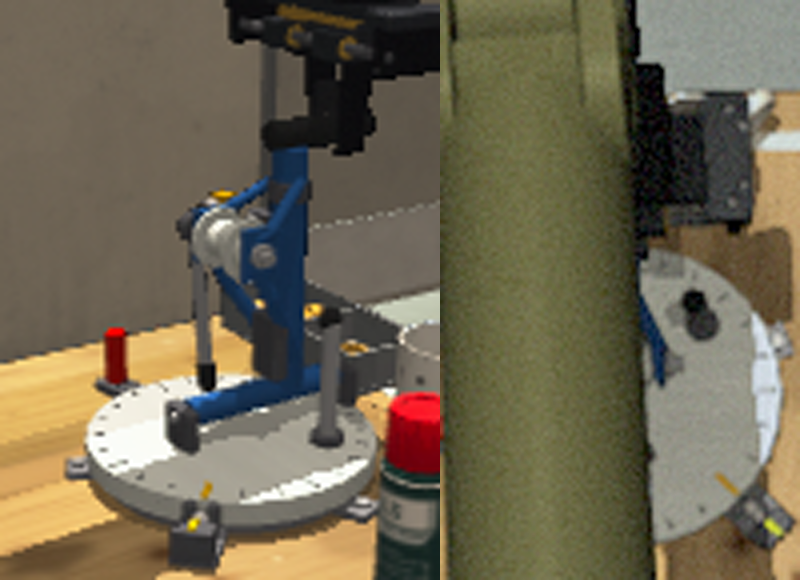

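View pics/w4.png

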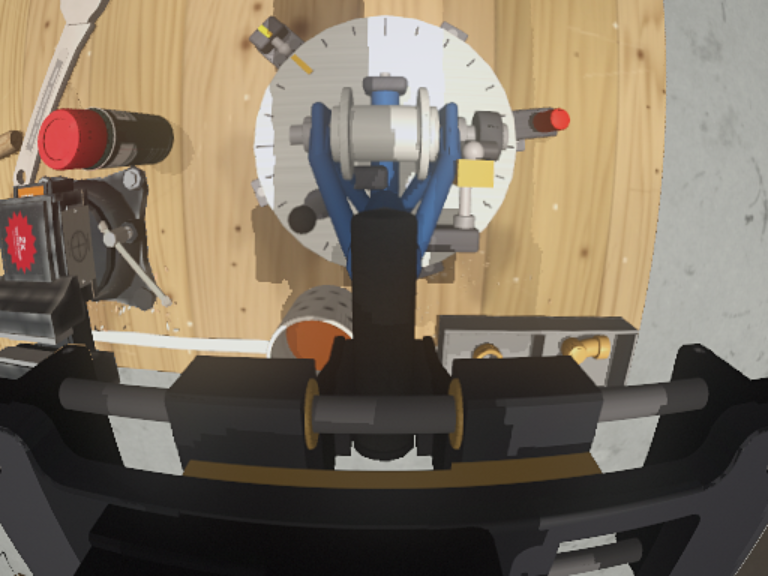

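The frame stands upright in the grip, the yellow marks are still in line (side (207,490)/(195,522)), and the stand is down with its foot at (206,375). Trim the 2 mm overshoot and settle.

```bash
python3 -m handwheel '[{"x":0,"y":-0.002,"z":0,"wx":-0.5,"wy":0,"wz":0},{"x":0,"y":-0.002,"z":0,"wx":-0.5,"wy":0,"wz":0},{"x":0,"y":-0.002,"z":0,"wx":-0.5,"wy":0,"wz":0},{"x":0,"y":-0.002,"z":0,"wx":-0.5,"wy":0,"wz":0},{"x":0,"y":-0.002,"z":0,"wx":-0.5,"wy":0,"wz":0},{"x":0,"y":-0.002,"z":0,"wx":-0.5,"wy":0,"wz":0}]'
python3 - <<'E'
from h import *
for i in range(3):
    p,R,_=pose();psi=.025;C=np.array([.574,.124,.058])
    g=p-.0187*R.as_matrix()[:,2]; q=Ro.from_euler('z',-psi).apply(g-C)
    print(q.round(4),"lean",np.arctan2(-q[1],q[2]),"tilt",R.as_matrix()[:,2].round(3));ctrl.get_image("side")
E
```

```text
time: 11.25
position: [0.6658, 0.1244, 0.2406]
tool_rot: [0.04, -3.135, -0.002]
ft_force: [4.5, 1.7, -5.9]
grip_width: 0.242
grip_force: 35.0
[ 0.0919 -0.0019  0.2013] lean 0.00940378467298459 tilt [-0.006  0.002 -1.   ]
[ 0.0919 -0.0019  0.2013] lean 0.009271818534174938 tilt [-0.006  0.001 -1.   ]
[ 0.0919 -0.0018  0.2013] lean 0.009033571024466393 tilt [-0.006  0.001 -1.   ]
```

```bash
python3 -m handwheel '[{"x":0,"y":0.001,"z":0,"wx":0.2,"wy":0,"wz":0},{"x":0,"y":0.001,"z":0,"wx":0.2,"wy":0,"wz":0},{"x":0,"y":0.001,"z":0,"wx":0.2,"wy":0,"wz":0},{"x":0,"y":0.001,"z":0,"wx":0.2,"wy":0,"wz":0}]'
python3 -c "
from h import *
print(ctrl.close_job())"
```

```text
time: 11.73
position: [0.6657, 0.1255, 0.2405]
tool_rot: [0.04, -3.136, 0.003]
ft_force: [5.2, 0.9, -5.4]
grip_width: 0.239
grip_force: 35.0
the job is handed in; nothing more can be done
None
```

I handed the job in at about 12 s: the table is in its detent with the yellow marks in line, the kickstand is fully down, and the gripper is still holding the frame upright, to within about 0.01 rad by my measurement.

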